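Pull the fuse carrier out of a battery isolator box

ROBOT

A 6-joint arm with a two-finger parallel gripper is mounted at the origin on a cart in front of the work surface, level with it; the furniture and walls round the work are solid. World frame = base frame: x ahead of the robot, y to its left, z up, the work surface at z = 0. Lengths are in m, angles in degrees, forces in N, time in s.
With the tool pointing down it reaches from about 0.4 to 0.825 m from the base axis. Payload 7 kg.
Tool frame: the origin (TCP) lies on the centre line of the jaws, within the pads' length; the fingertips stand 22 mm ahead of it and the grasp point (between the pads) lies 3 mm ahead of it; z points along the fingers, y is the line along which they close (so a half turn about z gives the same grasp; the last joint's range is limited). The gripper opens to 88 mm and grips with 3 to 60 N. Pads are 19 mm wide; open, the fingers measure 130 mm over their backs; the gripper's body (78 mm by 193 mm) begins 47 mm behind the grasp point.
Start: joints at [85.835, 20.546, 0.682, 0, -70.136, -16.507], TCP at [0.238, 0.632, 0.249] pointing down, gripper open.
Joint ranges: [-176.03, 176.03], [-82.01, 121.73], [-58.28, 71.71], [-173.87, 95.51], [-174.79, -0.11], [-173.66, 173.66]. Speed limits (degrees/s): [136.94, 136.94, 172.46, 180, 180, 180].

INTERFACE

Orientations are given as [roll, pitch, yaw] about the fixed x, y, z axes, in that order (R = Rz(yaw) Ry(pitch) Rx(roll)).
In Python, from plant import get_state, cams, r gives the robot as it stands.
- The arm moves only by the tool apply_moves, never from a script. Its argument "targets" is a list of rows, each an object with "dp": the shift along the world's x, y, z in m, a list of three; "yaw": the turn about the world's z in degrees. In form: [{"dp": [x, y, z], "yaw": yaw}, ...]. A call has 1 to 20 rows; each row is the pose to reach, as a shift and turn from the pose commanded when the call began; what a row does not reach only later rows make up. A row lasts 1/12 s, in which the tool goes at most 41.7 mm and 7.16 degrees, less where a joint would pass 70% of its speed; a pose out of reach is approached as far as the arm can. A call with a gripper value outside its range is refused whole. "grip" is the gripper command: -1 is fully open, 1 is shut, values between are in proportion, set as the call begins (left out, the last holds). The fingers move at their own pace and stop on an object; "squeeze" is the grip in N (left out, the last holds). Time passes only in rows, so rows that repeat a pose let the fingers close. It gives the time, the measured TCP pose, the force, the opening and the grip force at its end, in the units of the state.
- get_state(): the state, without advancing time (a new reading comes with each control period).
- cams.capture(name): name is "side" or "top"; returns a dict with "image" (400x640x3 uint8, red, green, blue), "range_z" (400x640 float32, m along the optical axis (not along the pixel's ray), 0 where there is no reading), "fx", "fy", "cx", "cy" (pixels), "k1" (the pictures are not rectified: a ray, as slopes to the right and down, at radius r is drawn at 1 + k1 r^2 times it, then the intrinsics apply), "R" (3x3) and "t" (3): a world point X has camera coordinates R X + t. Camera axes: x right, y down, z forward; pixel columns grow to the right and rows downward; lengths in m; the calibration is good to about 2 mm. A picture is of the moment at which its call begins.
- r.close_job(): hands the job in; it is judged then, once.
The state is a dict: "time_s": time; "joints": joint angles; "qd": joint speeds; "joint_torque": joint torques, N m; "tcp_pos": TCP position; "eef_rot": TCP orientation; "contact_force": force on the tool from outside, world axes, zero at the start; "moment": the same for the moment, N m; "gripper_width": finger opening in m; "gripper_force": force on a finger pad.
Only numpy, scipy, OpenCV 4.12 (cv2) and the standard library are available. Lean on these libraries where they do the work, as an engineer would, in place of code of your own. Each camera call takes 0.05 s, during which the arm holds its last target. There are 200 camera calls.

TASK

Make the battery pack safe: on the grey isolator box, slide the yellow lock fully back, away from the orange fuse carrier, then squeeze the carrier's two dark side catches together all the way and, still squeezing, draw the carrier straight up out of its socket. Finish while holding it upright and still in the gripper by its squeezed catches, a good 10 cm above where it sat, with the lock left open and the multimeter, screwdriver and tape roll left where they are.

Things in the scene. Friction and masses are not known exactly. Their poses are not given: they have to be found in the camera images.
- isolator_box: Grey box fixed to the table, its place and turn about z differing between runs. 153 mm long in its x, 92 mm wide in its y, black socket plate on top 40 mm above the table. Origin on the table below the socket's middle; the box reaches 95 mm to its -x (the end with the yellow lock) and 58 mm to +x (72 mm with two cable glands; two terminal caps 48 mm high stand at x = +48 mm). z up.
- lock_grip (a point): Middle of the yellow lock's ribbed grip block: 14 mm wide (box y), 22 mm long (box x), 40 to 68 mm above the table; this point 62 mm above it, 52 mm to the box's -x from the socket's middle when locked; axes as the box's. A flat tongue from it, 26 mm wide, 46 to 49.5 mm above the table, lies over the end of the orange carrier's flange and keeps the carrier down.
- lock (a joint): How far the lock is slid back along the box's x, m: 0 locked (tongue 9 mm over the flange; starts within 2 mm of this), 0.018 fully open (towards the box's -x, away from the carrier). Slides against about 2.5 N of friction and stays where it is left.
- carrier_grip (a point): Middle of the orange fuse carrier (120 to 240 g; white cartridge fuse on top, 23 mm above this point), half-way up its side catches: 70 mm above the table when seated, over the box's origin; axes as the box's. Head 42 mm in x, 36 mm in y; flange 64 x 48 mm, 5 mm thick, lies on the socket's top; foot reaches 31 mm below that into the socket with 1 mm play, drawn straight up.
- catch_left (a joint): How far the dark ribbed catch paddle on the carrier's +y side is pressed in, m: 0 out, its nose hooked under the socket's lip; free from 0.004; 0.005 at its stop. Spring 2.4 N at rest, 5.4 N at the stop: squeeze with 15 to 40 N. Paddle 21 mm wide in x, 50 to 84 mm above the table; the two outer faces are 52 mm apart at rest, 42 mm squeezed. Below them only the flange, 45 mm high.
- catch_right (a joint): The same for the catch paddle on the carrier's -y side. Both must be in before the carrier comes out.
- multimeter: Yellow and black hand multimeter lying on its back, 132 x 66 x 36 mm, origin under its middle; leave it alone.
- driver_red: Small red screwdriver lying on the blue mat beyond the box, 134 mm long, 13 mm thick, origin under its middle; leave it alone.
- tape_roll: Amber roll of tape lying flat, 54 mm across, 12 mm high, origin under its middle; leave it alone.
Mind the look-alikes: they are no part of the job. There is more than one size of the part that bears carrier_grip; the job needs the larger.

How it is judged (in metres and radians):
On the way, in this order (a step that is already met when the one before it is completed fails the run):
1. the lock is slid back clear of the carrier's flange (at least 12 mm) while the carrier sits in its socket (value of joint lock above 0.012 m and z of carrier_grip in the frame of isolator_box below 0.074 m), for 0.2 s.
2. both catches are squeezed in by the fingers with the carrier still in its socket (value of joint each of catch_left, catch_right above 0.0038 m and contact force between the fingers and catch_left above 1 N and contact force between the fingers and catch_right above 1 N and z of carrier_grip in the frame of isolator_box below 0.078 m), for 0.1 s.
At the end, for the whole second after the job is handed in: Fingers on both catches (over 2 N each, each pressed in 3.8 mm or more), carrier's grip point over 150 mm above the table (80 mm above its seat), upright within 0.3 rad, slower than 0.03 m/s, not touching the box; lock still back 12 mm or more (height (world z) of carrier_grip above 0.15 m and angle between carrier_grip's own z axis and vertical below 0.3 rad and value of joint each of catch_left, catch_right above 0.0038 m and contact force between the fingers and catch_left above 2 N and contact force between the fingers and catch_right above 2 N and contact force between carrier and isolator_box below 0.1 N and linear speed of carrier below 0.03 m/s and value of joint lock above 0.012 m); the arm keeps its last pose, push and grip.
It fails at once if the multimeter, screwdriver or tape roll is pushed more than 20 mm from its place (distance of any of multimeter, driver_red, tape_roll from where it was at the start of the episode above 0.02 m).
It also fails if it takes over 48 s, if anything falls off the work surface, if the arm or the gripper's body presses on something with over 40 N, if the wrist force passes 120 N, or if a joint passes its speed limit or range.

## Working session

There is one attempt and no reset: what is moved stays moved. The work goes in short steps, Python scripts to look and compute and a tool call to move; the robot and the scene stay as the last step left them, time stands still between calls to the robot, and variables do not carry over. Pictures are saved under pics/ and viewed, at most 10 in all, crops included, and the job is handed in when it is done.

Besides the shell and the picture viewer there is one more tool, called after ">>>" as name(argument=value, ...) on one line, values as JSON. apply_moves: Moves the arm, as the interface text tells. Its arguments: {"type":"object","properties":{"targets":{"type":"array","items":{"type":"object","properties":{"dp":{"type":"array","items":{"type":"number"}},"yaw":{"type":"number"}}}},"grip":{"type":"number"},"squeeze":{"type":"number"}},"required":["targets"]}

```bash
mkdir -p pics
cat > h.py <<'E'
import numpy as np, cv2
from plant import get_state, cams, r
def cap(n):
    c=cams.capture(n); np.savez(n+'.npz',**c); return c
def cloud(c):
    h,w=c['range_z'].shape
    K=np.array([[c['fx'],0,c['cx']],[0,c['fy'],c['cy']],[0,0,1.]])
    uv=np.stack(np.meshgrid(np.arange(w),np.arange(h)),-1).reshape(-1,1,2).astype(float)
    n=cv2.undistortPoints(uv,K,np.array([float(c['k1']),0,0,0])).reshape(h,w,2)
    z=c['range_z'].astype(float)
    P=np.dstack([n*z[...,None],z])
    W=(P-c['t'])@c['R']
    W[z==0]=np.nan
    return W
E
python3 - <<'E'
from h import *
for n in('top','side'):
    c=cap(n); cv2.imwrite(f'pics/{n}0.png',c['image'][...,::-1]); print(n,c['fx'],c['k1'],-np.array(c['R']).T@c['t'])
s=get_state(); print(s)
E
```

```text
top 496.17627283061375 -0.09766256544580633 [ 0.45265412 -0.13362033  0.93275165]
side 409.68325439152903 -0.0737844958355724 [ 0.21904098 -0.67058217  0.64236787]
{'time_s': 0.1, 'joints': array([ 8.58350394e+01,  2.05889291e+01,  6.37449427e-01, -1.67225582e-02,
       -7.01355833e+01, -1.65088498e+01]), 'qd': array([0.05472083, 0.0317344 , 0.17559335, 0.09025844, 0.01621723,
       0.02353252]), 'joint_torque': array([-2.03679003e-03, -5.84160805e+01,  2.93752563e+01,  7.01555505e+00,
        1.01738196e-02, -5.52959568e-05]), 'tcp_pos': array([0.23817011, 0.63114354, 0.24768955]), 'eef_rot': array([ 1.79912059e+02, -9.66942476e-03, -2.06794972e+01]), 'contact_force': array([ 0.62219835,  0.35490016, -0.4572988 ]), 'moment': array([ 0.01798389, -0.00126567,  0.0388381 ]), 'gripper_force': 0.0, 'gripper_width': 0.08766371359995202}
```

View pics/top0.png

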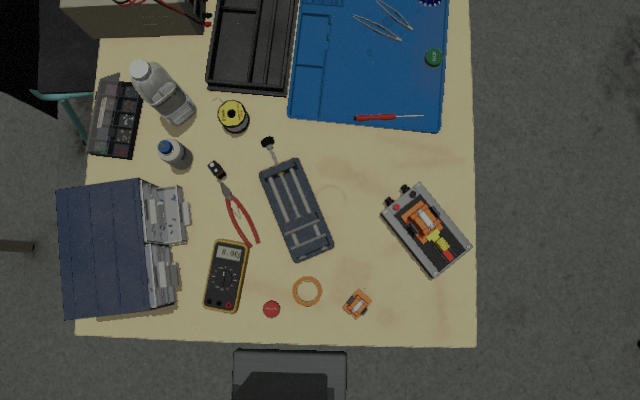

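View pics/side0.png

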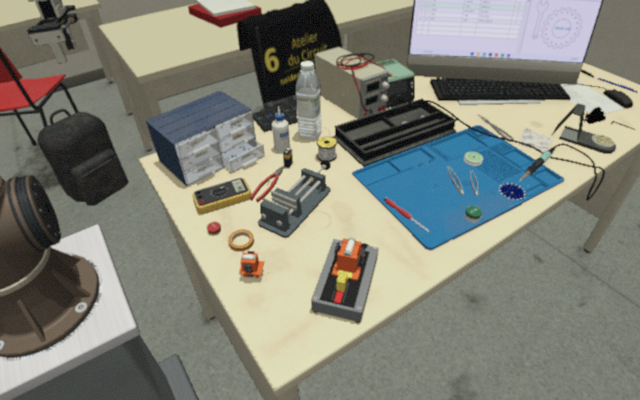

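The top view shows two candidates for the carrier. The large one, with catches, sits in the grey box at (424,222), with the yellow lock at about (438,243). The small look-alike lies loose on the table at (357,304). I choose the one in the box and will check it in a close crop while measuring.

Run:
```python
from h import *
c=np.load('top.npz'); im=c['image']; W=cloud(c)
cr=im[175:285,370:480]; cv2.imwrite('pics/crop.png',cv2.resize(cr[...,::-1],None,fx=5.4,fy=5.4,interpolation=cv2.INTER_CUBIC))
m=np.zeros(im.shape[:2],bool); m[175:285,370:480]=1
hsv=cv2.cvtColor(im,cv2.COLOR_RGB2HSV); H,S,V=[hsv[...,i].astype(int) for i in range(3)]
Z=W[...,2]
def st(n,k):
    P=W[k]; print(n,k.sum(),np.nanmedian(P,0).round(4),P.min(0).round(4),P.max(0).round(4))
st('yellow',m&(H>22)&(H<34)&(S>150)&(V>100)&(Z>.055))
st('orange head',m&(H<20)&(S>150)&(Z>.065)&(Z<.12))
# box footprint: points 15..46mm+ high
k=m&(Z>.025)&(Z<.12); P=W[k]
rc=cv2.minAreaRect(P[:,:2].astype(np.float32)); print(rc, cv2.boxPoints(rc).round(4))
k=m&(Z>.03)&(Z<.055); st('box',k)
print('table z',np.nanmedian(Z[300:330,400:460]))
for u,v in((357,304),): print(W[v,u])
```

```text
yellow 22 [ 0.486  -0.319   0.0665] [ 0.4775 -0.33    0.0563] [ 0.5    -0.3123  0.07  ]
orange head 334 [ 0.5289 -0.2847  0.0848] [ 0.4774 -0.3277  0.0654] [ 0.5552 -0.2612  0.0899]
((0.5203827619552612, -0.2957169711589813), (0.16745910048484802, 0.09368735551834106), 39.90398406982422) [[ 0.4261 -0.3135]
 [ 0.4862 -0.3854]
 [ 0.6147 -0.2779]
 [ 0.5546 -0.2061]]
box 3494 [ 0.5067 -0.3     0.0391] [ 0.4282 -0.3817  0.03  ] [ 0.6011 -0.2158  0.0548]
table z 0.0002896934695847134
[ 0.38166571 -0.17481117  0.06000893]
```

View pics/crop.png

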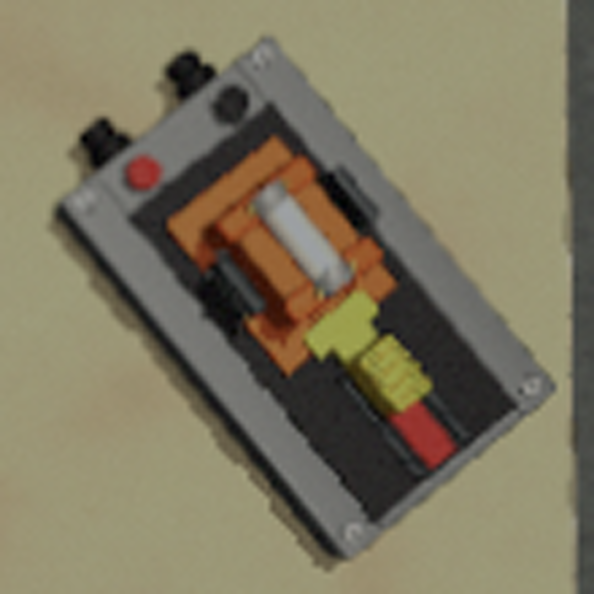

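The crop confirms the choice: the large carrier sits in the box with the white fuse at crop (305,235), dark catches on both sides, and the yellow lock at crop (390,375) with the tongue over the flange. The box comes out 167 mm long (95+72), as described. Its yaw is about 39.9° and its origin about (0.529,-0.288). Next I refine the fit and check the heights along the transit path.

Run:
```python
from h import *
Wt=cloud(np.load('top.npz')); Ws=cloud(np.load('side.npz'))
P=np.vstack([Wt.reshape(-1,3),Ws.reshape(-1,3)]); P=P[~np.isnan(P[:,0])]
R=np.hypot(P[:,0],P[:,1]); A=np.degrees(np.arctan2(P[:,1],P[:,0]))
for a in range(-50,90,10):
    k=(abs(A-a)<5)&(R>.4)&(R<.85)&(P[:,2]<.5); print(a,np.sort(P[k,2])[-3:].round(3) if k.any() else None, end=' ')
print()
for n,W in(('top',Wt),('side',Ws)):
    P=W.reshape(-1,3); y=np.radians(39.9); o=np.array([.5292,-.2883])
    d=P[:,:2]-o; bx=d@[np.cos(y),np.sin(y)]; by=d@[-np.sin(y),np.cos(y)]
    z=P[:,2]
    for nm,k in(('head',(z>.075)&(abs(bx)<.03)&(abs(by)<.04)),('body',(z>.03)&(z<.044)&(bx<.058)&(abs(by)<.07)&(bx>-.13)),('grip',(z>.058)&(bx<-.035)&(bx>-.08)&(abs(by)<.03))):
        print(n,nm,k.sum(),'x',np.percentile(bx[k],[2,50,98]).round(4),'y',np.percentile(by[k],[2,50,98]).round(4),'z',np.percentile(z[k],[50,98]).round(4))
```

```text
-50 [0.005 0.005 0.005] -40 [0.046 0.046 0.046] -30 [0.096 0.096 0.097] -20 [0.06  0.061 0.063] -10 [0.07  0.071 0.071] 0 [0.066 0.067 0.068] 10 [0.219 0.219 0.219] 20 [0.179 0.182 0.183] 30 [0.133 0.134 0.134] 40 [0.132 0.133 0.133] 50 [0.004 0.005 0.005] 60 [-0.74  -0.739 -0.737] 70 [0.386 0.386 0.386] 80 [-0.736 -0.736 -0.736] 
top head 585 x [-0.0189  0.0011  0.0212] y [-0.0248  0.0022  0.0252] z [0.0857 0.0951]
top body 3012 x [-0.0923 -0.0338  0.0557] y [-0.0444  0.0083  0.0457] z [0.0387 0.0432]
top grip 119 x [-0.0633 -0.0525 -0.0421] y [-0.0068  0.001   0.0072] z [0.0678 0.0718]
side head 492 x [-0.0198 -0.0032  0.0201] y [-0.0254 -0.0016  0.0244] z [0.0844 0.0938]
side body 2327 x [-0.0931 -0.0502  0.0514] y [-0.0451 -0.0091  0.0448] z [0.0381 0.043 ]
side grip 115 x [-0.0632 -0.0557 -0.0418] y [-0.0067 -0.      0.0073] z [0.0669 0.0693]
```

>>> apply_moves(targets=[{"dp": [0, 0, 0.03], "yaw": 0}, {"dp": [0, 0, 0.06], "yaw": 0}, {"dp": [0.03, -0.029, 0.06], "yaw": -4}, {"dp": [0.06, -0.058, 0.06], "yaw": -8}, {"dp": [0.089, -0.087, 0.06], "yaw": -12}, {"dp": [0.119, -0.116, 0.06], "yaw": -16}, {"dp": [0.148, -0.145, 0.06], "yaw": -20}, {"dp": [0.178, -0.174, 0.06], "yaw": -24}, {"dp": [0.207, -0.203, 0.06], "yaw": -28}, {"dp": [0.237, -0.232, 0.06], "yaw": -32}, {"dp": [0.252, -0.267, 0.06], "yaw": -36}, {"dp": [0.266, -0.302, 0.06], "yaw": -40}, {"dp": [0.281, -0.337, 0.06], "yaw": -44}, {"dp": [0.295, -0.372, 0.06], "yaw": -48}, {"dp": [0.31, -0.407, 0.06], "yaw": -52}, {"dp": [0.324, -0.442, 0.06], "yaw": -56}, {"dp": [0.339, -0.477, 0.06], "yaw": -60}, {"dp": [0.353, -0.512, 0.06], "yaw": -64}, {"dp": [0.368, -0.547, 0.06], "yaw": -68}, {"dp": [0.382, -0.582, 0.06], "yaw": -72}], grip=-1)

```text
time_s: 1.77
tcp_pos: [0.6206, 0.0477, 0.3083]
eef_rot: [180.0, -0.0, -92.9]
contact_force: [0.8, 0.4, 0.4]
gripper_width: 0.0874
gripper_force: 0.0
```

>>> apply_moves(targets=[{"dp": [-0.013, -0.037, 0], "yaw": -5}, {"dp": [-0.026, -0.074, 0], "yaw": -10}, {"dp": [-0.039, -0.112, -0.01], "yaw": -15}, {"dp": [-0.052, -0.149, -0.02], "yaw": -20}, {"dp": [-0.066, -0.186, -0.03], "yaw": -25}, {"dp": [-0.079, -0.223, -0.045], "yaw": -30}, {"dp": [-0.092, -0.26, -0.06], "yaw": -35}, {"dp": [-0.105, -0.297, -0.075], "yaw": -40}, {"dp": [-0.118, -0.335, -0.09], "yaw": -44}, {"dp": [-0.131, -0.372, -0.1], "yaw": -47.4}, {"dp": [-0.131, -0.372, -0.13], "yaw": -47.4}, {"dp": [-0.131, -0.372, -0.13], "yaw": -47.4}, {"dp": [-0.131, -0.372, -0.13], "yaw": -47.4}], grip=-0.2)

```text
time_s: 2.85
tcp_pos: [0.4879, -0.3226, 0.1772]
eef_rot: [179.8, -0.1, -140.1]
contact_force: [-0.1, 0.3, 0.1]
gripper_width: 0.0522
gripper_force: 0.0
```

Run:
```python
from h import *
s=get_state(); print(s['joints'].round(1),s['tcp_pos'].round(4),s['eef_rot'].round(2),s['gripper_width'])
o=np.array([.5295,-.288]);y=np.radians(39.9);ux=np.array([np.cos(y),np.sin(y)])
print('to lock',o-.0528*ux-s['tcp_pos'][:2])
c=cap('side'); cv2.imwrite('pics/s1.png',cv2.resize(c['image'][150:350,220:480,::-1],None,fx=3,fy=3))
```

```text
[-14.3  15.5 -16.5  -0.  -58.3 -35.8] [ 0.4879 -0.3226  0.1772] [ 1.7980e+02 -1.3000e-01 -1.4013e+02] 0.05222459491741886
to lock [0.00107974 0.00068314]
```

View pics/s1.png

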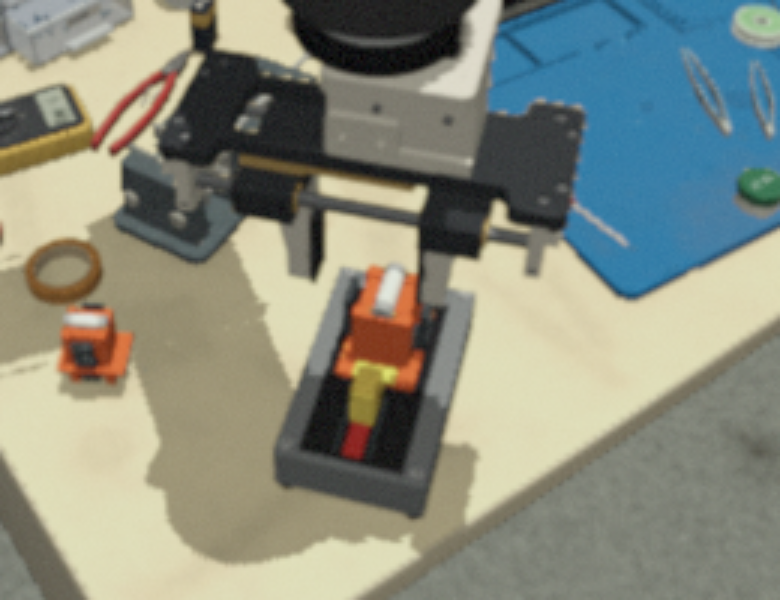

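The side picture shows the fingers straddling the box across its y axis, with the lock (yellow, at crop (368,395)) and the carrier untouched. I lower onto the lock's grip block.

>>> apply_moves(targets=[{"dp": [0.001, 0.001, -0.025], "yaw": 0}, {"dp": [0.001, 0.001, -0.05], "yaw": 0}, {"dp": [0.001, 0.001, -0.07], "yaw": 0}, {"dp": [0.001, 0.001, -0.085], "yaw": 0}, {"dp": [0.001, 0.001, -0.095], "yaw": 0}, {"dp": [0.001, 0.001, -0.102], "yaw": 0}, {"dp": [0.001, 0.001, -0.102], "yaw": 0}, {"dp": [0.001, 0.001, -0.102], "yaw": 0}])

```text
time_s: 3.57
tcp_pos: [0.4912, -0.3213, 0.0775]
eef_rot: [-179.9, 0.0, -140.0]
contact_force: [1.0, 0.0, 0.4]
gripper_width: 0.0527
gripper_force: 0.0
```

>>> apply_moves(targets=[{"dp": [0, 0, 0], "yaw": 0}, {"dp": [0, 0, 0], "yaw": 0}, {"dp": [0, 0, 0], "yaw": 0}, {"dp": [0, 0, 0], "yaw": 0}, {"dp": [0, 0, 0], "yaw": 0}, {"dp": [0, 0, 0], "yaw": 0}, {"dp": [0, 0, 0], "yaw": 0}, {"dp": [0, 0, 0], "yaw": 0}, {"dp": [0, 0, 0], "yaw": 0}, {"dp": [0, 0, 0], "yaw": 0}], grip=1, squeeze=20)

```text
time_s: 4.4
tcp_pos: [0.4898, -0.3212, 0.0766]
eef_rot: [179.9, -0.0, -140.1]
contact_force: [-2.3, 3.9, 5.4]
gripper_width: 0.0142
gripper_force: 20.0
```

>>> apply_moves(targets=[{"dp": [-0.002, -0.0017, 0], "yaw": 0}, {"dp": [-0.004, -0.0033, 0], "yaw": 0}, {"dp": [-0.006, -0.005, 0], "yaw": 0}, {"dp": [-0.008, -0.0067, 0], "yaw": 0}, {"dp": [-0.01, -0.0084, 0], "yaw": 0}, {"dp": [-0.012, -0.01, 0], "yaw": 0}, {"dp": [-0.0135, -0.0113, 0], "yaw": 0}, {"dp": [-0.0145, -0.0121, 0], "yaw": 0}, {"dp": [-0.0153, -0.0128, 0], "yaw": 0}, {"dp": [-0.0153, -0.0128, 0], "yaw": 0}, {"dp": [-0.0153, -0.0128, 0], "yaw": 0}, {"dp": [-0.0153, -0.0128, 0], "yaw": 0}])

```text
time_s: 5.4
tcp_pos: [0.4767, -0.3322, 0.0765]
eef_rot: [-180.0, 0.2, -140.1]
contact_force: [4.2, 16.7, 3.8]
gripper_width: 0.0136
gripper_force: 20.0
```

Fully back: it moved about 17 mm and reached a 14 N stop. I open the fingers and lift.

>>> apply_moves(targets=[{"dp": [0, 0, 0], "yaw": 0}, {"dp": [0, 0, 0], "yaw": 0}, {"dp": [0, 0, 0], "yaw": 0}, {"dp": [0, 0, 0], "yaw": 0}], grip=-1)

```text
time_s: 5.73
tcp_pos: [0.4751, -0.3347, 0.0765]
eef_rot: [-180.0, -0.0, -140.1]
contact_force: [0.5, -0.1, -0.3]
gripper_width: 0.0352
gripper_force: 0.0
```

>>> apply_moves(targets=[{"dp": [0, 0, 0.01], "yaw": 0}, {"dp": [0, 0, 0.03], "yaw": 0}, {"dp": [0, 0, 0.06], "yaw": 0}, {"dp": [0, 0, 0.09], "yaw": 0}, {"dp": [0.018, 0.015, 0.1], "yaw": 0}, {"dp": [0.036, 0.03, 0.1], "yaw": 0}, {"dp": [0.055, 0.046, 0.1], "yaw": 0}, {"dp": [0.055, 0.046, 0.1], "yaw": 0}, {"dp": [0.055, 0.046, 0.1], "yaw": 0}, {"dp": [0.055, 0.046, 0.1], "yaw": 0}])

```text
time_s: 6.57
tcp_pos: [0.5297, -0.2884, 0.1768]
eef_rot: [180.0, -0.0, -140.1]
contact_force: [-0.4, 0.0, 0.3]
gripper_width: 0.0874
gripper_force: 0.0
```

Run:
```python
from h import *
s=get_state(); print(s['tcp_pos'].round(4),s['eef_rot'].round(2),s['gripper_width'])
o=np.array([.5295,-.288]);y=np.radians(39.9);ux=np.array([np.cos(y),np.sin(y)]);uy=np.array([-np.sin(y),np.cos(y)])
print('to carrier',o-s['tcp_pos'][:2])
c=cap('side'); W=cloud(c); P=W.reshape(-1,3); d=P[:,:2]-o; bx=d@ux; by=d@uy; z=P[:,2]
for nm,k in(('head',(z>.075)&(z<.1)&(abs(bx)<.03)&(abs(by)<.03)),('grip',(z>.058)&(z<.08)&(bx<-.035)&(bx>-.1)&(abs(by)<.03))):
    print(nm,k.sum(),'x',np.percentile(bx[k],[2,50,98]).round(4),'y',np.percentile(by[k],[2,50,98]).round(4))
cv2.imwrite('pics/s2.png',cv2.resize(c['image'][150:350,220:480,::-1],None,fx=3,fy=3))
```

```text
[ 0.5297 -0.2884  0.1768] [ 1.7999e+02 -1.0000e-02 -1.4006e+02] 0.08735263228938348
to carrier [-0.00017246  0.0004215 ]
head 491 x [-0.0204 -0.0033  0.02  ] y [-0.0254 -0.0017  0.0241]
grip 116 x [-0.0809 -0.0722 -0.0592] y [-0.0065  0.0002  0.0075]
```

View pics/s2.png

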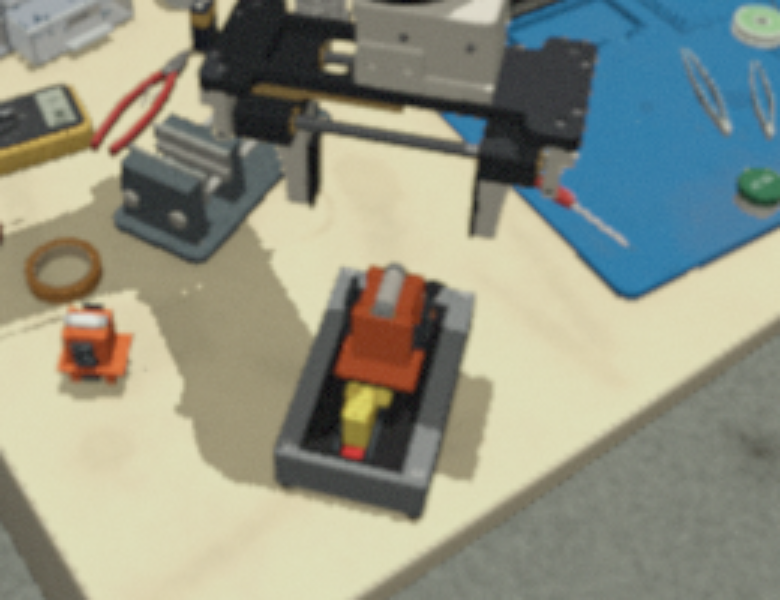

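The lock is now at x = -70 mm (about 17.5 mm back) and the tongue at crop (370,395) is clear of the flange. The gripper is centred over the carrier, so I descend.

>>> apply_moves(targets=[{"dp": [0, 0, -0.025], "yaw": 0}, {"dp": [0, 0, -0.05], "yaw": 0}, {"dp": [0, 0, -0.07], "yaw": 0}, {"dp": [0, 0, -0.085], "yaw": 0}, {"dp": [0, 0, -0.096], "yaw": 0}, {"dp": [0, 0, -0.103], "yaw": 0}, {"dp": [0, 0, -0.103], "yaw": 0}, {"dp": [0, 0, -0.103], "yaw": 0}])

```text
time_s: 7.28
tcp_pos: [0.5301, -0.2886, 0.0739]
eef_rot: [-180.0, -0.0, -140.1]
contact_force: [0.2, -0.4, 0.3]
gripper_width: 0.0875
gripper_force: 0.0
```

>>> apply_moves(targets=[{"dp": [0, 0, 0], "yaw": 0}, {"dp": [0, 0, 0], "yaw": 0}, {"dp": [0, 0, 0], "yaw": 0}, {"dp": [0, 0, 0], "yaw": 0}, {"dp": [0, 0, 0], "yaw": 0}, {"dp": [0, 0, 0], "yaw": 0}, {"dp": [0, 0, 0], "yaw": 0}, {"dp": [0, 0, 0], "yaw": 0}, {"dp": [0, 0, 0], "yaw": 0}, {"dp": [0, 0, 0], "yaw": 0}, {"dp": [0, 0, 0], "yaw": 0}, {"dp": [0, 0, 0], "yaw": 0}], grip=1, squeeze=28)

```text
time_s: 8.28
tcp_pos: [0.5301, -0.2883, 0.074]
eef_rot: [-180.0, 0.0, -140.1]
contact_force: [-1.0, 0.9, 5.9]
gripper_width: 0.0409
gripper_force: 28.0
```

Opening is 41 mm, so both catches are squeezed to their stops with little side force. I draw the carrier straight up.

>>> apply_moves(targets=[{"dp": [0, 0, 0], "yaw": 0}, {"dp": [0, 0, 0], "yaw": 0}, {"dp": [0, 0, 0.003], "yaw": 0}, {"dp": [0, 0, 0.006], "yaw": 0}, {"dp": [0, 0, 0.01], "yaw": 0}, {"dp": [0, 0, 0.015], "yaw": 0}, {"dp": [0, 0, 0.02], "yaw": 0}, {"dp": [0, 0, 0.026], "yaw": 0}, {"dp": [0, 0, 0.033], "yaw": 0}, {"dp": [0, 0, 0.041], "yaw": 0}])

```text
time_s: 9.12
tcp_pos: [0.5299, -0.2883, 0.1152]
eef_rot: [180.0, -0.0, -140.1]
contact_force: [0.4, -0.5, -1.1]
gripper_width: 0.0408
gripper_force: 28.0
```

>>> apply_moves(targets=[{"dp": [0, 0, 0.008], "yaw": 0}, {"dp": [0, 0, 0.018], "yaw": 0}, {"dp": [0, 0, 0.03], "yaw": 0}, {"dp": [0, 0, 0.042], "yaw": 0}, {"dp": [0, 0, 0.054], "yaw": 0}, {"dp": [0, 0, 0.064], "yaw": 0}, {"dp": [0, 0, 0.072], "yaw": 0}, {"dp": [0, 0, 0.078], "yaw": 0}, {"dp": [0, 0, 0.08], "yaw": 0}, {"dp": [0, 0, 0.08], "yaw": 0}, {"dp": [0, 0, 0.08], "yaw": 0}, {"dp": [0, 0, 0.08], "yaw": 0}, {"dp": [0, 0, 0.08], "yaw": 0}, {"dp": [0, 0, 0.08], "yaw": 0}])

```text
time_s: 10.28
tcp_pos: [0.5298, -0.2882, 0.194]
eef_rot: [180.0, -0.0, -140.1]
contact_force: [-0.2, -0.0, -1.0]
gripper_width: 0.0411
gripper_force: 28.0
```

Run:
```python
from h import *
s=get_state(); print(s['tcp_pos'].round(4),s['gripper_width'],s['contact_force'].round(1),abs(s['qd']).max())
c=cap('side'); cv2.imwrite('pics/s3.png',cv2.resize(c['image'][110:310,220:480,::-1],None,fx=3,fy=3))
```

```text
[ 0.5298 -0.2882  0.194 ] 0.04109008013924893 [-0.2 -0.  -1. ] 0.16625677758367954
```

View pics/s3.png

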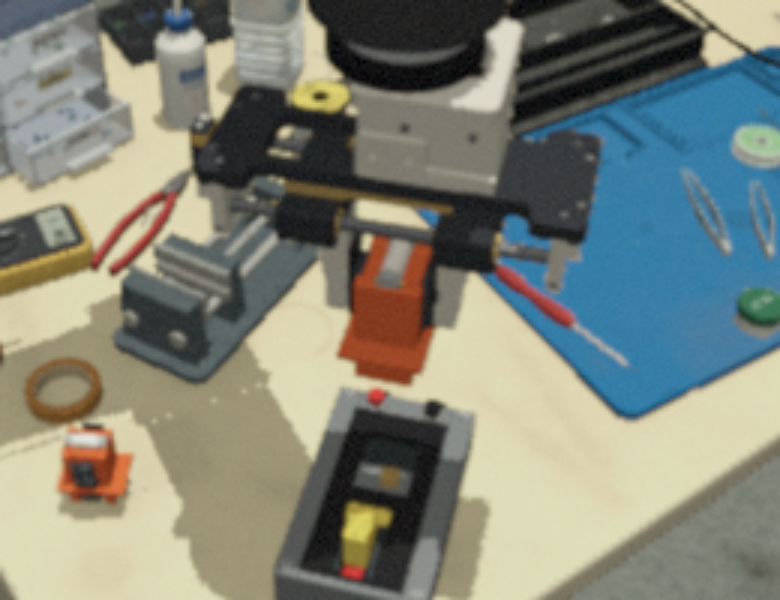

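The carrier hangs upright in the fingers at crop (390,310), about 120 mm above its seat. The socket at crop (380,475) is empty and the lock at crop (365,530) is still open. I hand the job in.

```bash
python3 -c "
from plant import r
print(r.close_job())"
```

```text
the job is handed in; nothing more can be done
None
```

I handed the job in at about 10 s of the 48 s: the lock is fully open, and the carrier is held upright by its squeezed catches about 12 cm above its seat, with the multimeter, screwdriver and tape roll untouched; no verdict was returned.

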